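# Open the sanitiser jug's push-and-turn cap at the dosing stand

## Task

Open the jug of sanitiser clamped in the dosing stand: swing the keeper lever off the cap by its knob until it clicks into the marked notch on the quadrant and leave it there, then press the push-and-turn cap down and, keeping it pressed, twist it anticlockwise until it is free, and lift it off. Finish while still holding the cap in the gripper: upright, still, and straight above the jug's mouth about a hand's breadth (8 to 10 cm) above where it sat. Leave the other things on the bench where they are.

Things in the scene. Friction and masses are not known exactly. Their poses are not given: they have to be found in the camera images.
- stand: Steel dosing stand, fixed on the bench: foot plate 170 (x) x 250 mm (y -90 to +160), 12 mm high. A white square jug, 88 x 88 mm, shoulder ending 142 mm up, neck 29 mm across, is clamped on it. Lever post, 22 mm thick, at stand x = 0, y = +100 mm. Origin: on the bench on the jug's upright axis; z up.
- cap: White ribbed push-and-turn cap on the jug's neck, 52 mm across, 34 mm tall, 25 to 50 g, a loose part locked by two inner lugs. Origin: centre of its underside, 165 mm above the bench when locked, on the stand's z axis; z up, its x along the stand's x within 0.1 rad when locked. Below it 20 mm are free above the jug's shoulder.
- cap_top (a point): Centre of the cap's flat top, 34 mm above the cap's origin. To open: press the cap down 4.5 to 6.5 mm (its lock lets go at 3.5 mm; it bottoms at 6.5 mm, harmless; arm and grip may yield 2 to 3 mm, so move further), turn it 1.0 to 2.0 rad anticlockwise seen from above while pressed, and lift it straight off. Unpressed it turns 0.1 rad at most and cannot be pulled off.
- cap_spring (a joint): Spring disc under the cap, inside: how far it is pressed, m. About 0 with the cap locked and let alone (6 N), growing as the cap is pressed down, 1 N more per mm (11 N at 0.005); hard end at 0.0065; -0.002 when nothing presses it.
- lever (a joint): Angle of the keeper lever about its upright pivot (stand x = 0, y = +100 mm), rad, anticlockwise seen from above. Near 0 at the start: keeper plate over the cap, knob towards stand +y. Marked notch at 1.25: a spring pin drops between two ridges at 1.14 and 1.36 (3 to 5 N at the knob to pass one). Stops at -0.3 and 1.6. Elsewhere it stays where it is left (light friction).
- lever_knob (a point): Centre of the top of the lever's upright round black knob, 25 mm across, 36 mm tall, top 258 mm above the bench, 110 mm from the pivot. The lever bar under it is 18 mm wide, its top 213 mm up. With the lever in the notch the knob is at stand x = -104, y = +135 mm.
- keeper (a point): Centre of the underside of the lever's square keeper plate, 44 x 44 x 6 mm, 207 mm above the bench (8 mm above the cap's top) and 100 mm from the pivot, opposite the knob. With the lever in the notch it stands at stand x = +95, y = +68 mm. The quadrant plate with the two ridges and the pointer tab marking the notch lies under the knob's side of the lever, 195 mm up.
- dosing_cup: Small steel dosing cup, 36 mm across, 40 mm tall, standing on the stand's foot plate on the side towards the robot; bystander. Origin: centre of its underside.
- pitcher: White pitcher, 110 mm across, 190 mm tall, with a side handle; bystander. Origin: centre of its underside.
- spray_refill: Round white refill bottle with an ordinary small cap, 68 mm across, 190 mm tall, standing loose on the bench; bystander, not the jug to open. Origin: centre of its underside.
- bowl: Steel bowl, 150 mm across, 60 mm tall; bystander. Origin: centre of its underside.
- rolling_pin: Wooden rolling pin, 280 mm long, 40 mm thick, lying on the bench; bystander. Origin: underside, mid-length; x along its length.
- scraper: Steel dough scraper, 100 x 80 mm, lying flat, 16 mm high at its black grip; bystander. Origin: on the bench under the blade's centre.
- ring_mould: Steel ring mould, 80 mm across, 45 mm tall; bystander. Origin: centre of its underside.
- timer: Grey kitchen timer, 50 x 70 x 45 mm; bystander. Origin: centre of its underside.
Mind the look-alikes: they are no part of the job. What is shaped like the cap but orange, purple or red is not meant.

How it is judged (in metres and radians):
On the way, in this order (a step that is already met when the one before it is completed fails the run):
1. the lever rests in the marked notch (value of joint lever between 1.16 and 1.34 rad), for 0.2 s.
2. the gripper presses the cap down (value of joint cap_spring above 0.0025 m and contact force between the fingers and cap above 1 N), for 0.1 s.
3. the cap is twisted anticlockwise past its lock while still on the neck (angle between the x axis of cap and the x axis of stand, either way round above 0.5 rad and z of cap in the frame of stand below 0.172 m).
At the end, for the whole second after the job is handed in: The lever is in the marked notch (joint 1.16 to 1.34 rad); the cap, held by the gripper's fingers (over 1 N) and touching neither jug nor stand, is 50 to 150 mm above where it sat, within 30 mm of the jug's axis, upright within 0.25 rad and still (under 0.03 m/s) (all of step 1 and z of cap in the frame of stand between 0.215 and 0.315 m and horizontal distance between cap and stand below 0.03 m and angle between cap's own z axis and vertical below 0.25 rad and linear speed of cap below 0.03 m/s and contact force between the fingers and cap above 1 N and contact force between cap and stand below 0.1 N); the arm keeps its last pose, push and grip.
It fails at once if a bystander is shifted by more than 30 mm or tipped (distance of any of dosing_cup, pitcher, spray_refill, bowl, rolling_pin, scraper, ring_mould, timer from where it was at the start of the episode above 0.03 m or angle between any of dosing_cup, pitcher, spray_refill, bowl, scraper, ring_mould, timer's own z axis and vertical above 0.35 rad).
It also fails if it takes over 54 s, if anything falls off the work surface, if the arm or the gripper's body presses on something with over 40 N, if the wrist force passes 120 N, or if a joint passes its speed limit or range.

## Robot

A 7-joint arm with a two-finger parallel gripper is mounted at the origin on the work surface. World frame = base frame: x ahead of the robot, y to its left, z up, the work surface at z = 0. Lengths are in mm, angles in rad, forces in N, time in s.
With the tool pointing down it reaches from about 425 to 825 mm from the base axis. Payload 3.6 kg.
Tool frame: the origin (TCP) lies on the mounting face of the last link; the fingertips stand 186 mm ahead of it and the grasp point (between the pads) lies 167 mm ahead of it (arm.nose_length is the distance from the TCP to the fingertips, in mm); z points along the fingers, y is the line along which they close (so a half turn about z gives the same grasp; the last joint's range is limited). The gripper opens to 93 mm and grips with 3 to 60 N. Pads are 15 mm wide; open, the fingers measure 128 mm over their backs; the gripper's body (75 mm by 188 mm) begins 65 mm behind the grasp point.
Start: joints at [-1.276, 0.615, -0.013, 1.423, 0.008, 1.103, -0.04], TCP at [205.554, 616.623, 404.74] pointing down, gripper open.
Joint ranges: [-3.12, 3.12], [-0.3, 2.06], [-1.34, 1.32], [0.26, 2.42], [-1.36, 4.5], [0.01, 1.98], [-2.84, 2.84]. Speed limits (rad/s): [2.79, 2.79, 3.14, 3.14, 3.14, 3.14, 3.14].

## Interface

Orientations are given as a unit quaternion [w, x, y, z].
In Python, from station import arm, imaging gives the robot as it stands.
- The arm moves only by the tool drive_tool, never from a script. Its argument "moves" is text: rows parted by semicolons, each of 5 numbers parted by spaces: the finger opening in mm, from 0 to 93, then the shift along the world's x, y, z in mm, then the turn about the world's z in rad. A call has exactly 8 rows; each row is the pose to reach, as a shift and turn from the pose commanded when the call began; what a row does not reach only later rows make up. A row lasts 1/10 s, in which the tool goes at most 50 mm and 8.59 degrees, less where a joint would pass 70% of its speed; a pose out of reach is approached as far as the arm can. A call with a gripper value outside its range is refused whole. The fingers move at their own pace and stop on an object; "newtons" is the grip in N (left out, the last holds). Time passes only in rows, so rows that repeat a pose let the fingers close, or fill a call up. It gives the time, the measured TCP pose, the force, the opening and the grip force at its end, in the units of the state.
- arm.observe(): the state, without advancing time (a new reading comes with each control period).
- imaging.snapshot(name): name is "scene" or "top" or "wrist"; returns a dict with "image" (420x560x3 uint8, red, green, blue), "fx", "fy", "cx", "cy" (pixels), "xyz" and "attitude" of the camera in the world. Camera axes: x right, y up, looking along -z (the intrinsics and any distortion apply to the point x, -y, -z); pixel columns grow to the right and rows downward; lengths in mm; the calibration is good to about 2 mm. A picture is of the moment at which its call begins. There is no depth.
- arm.sign_off(): hands the job in; it is judged then, once.
The state is a dict: "t": time; "qpos": joint angles; "joint_velocities": joint speeds; "effort": joint torques, N m; "position": TCP position; "tool_rot": TCP orientation; "wrist_force": force on the tool from outside, world axes, zero at the start; "wrist_torque": the same for the moment, N m; "grip_width": opening from 0.0 (shut) to 1.0 (fully open); "grip_force": force on a finger pad.
Only numpy, scipy, OpenCV 4.12 (cv2) and the standard library are available. Lean on these libraries where they do the work, as an engineer would, in place of code of your own. Each camera call takes 0.05 s, during which the arm holds its last target. There are 200 camera calls.

## Working session

There is one attempt and no reset: what is moved stays moved. The work goes in short steps, Python scripts to look and compute and a tool call to move; the robot and the scene stay as the last step left them, time stands still between calls to the robot, and variables do not carry over. Pictures are saved under pics/ and viewed, at most 10 in all, crops included, and the job is handed in when it is done.

Besides the shell and the picture viewer there is one more tool, called after "Emit:" as name(argument=value, ...) on one line, values as JSON. drive_tool: Moves the arm, as the interface text tells. Its arguments: {"type":"object","properties":{"moves":{"type":"string"},"newtons":{"type":"number"}},"required":["moves"]}

```bash
mkdir -p pics; cat > h.py <<'E'
from station import arm, imaging
import cv2, numpy as np, json
from scipy.spatial.transform import Rotation as R
def snap(n,f):
    s=imaging.snapshot(n); cv2.imwrite('pics/'+f+'.png',cv2.cvtColor(s['image'],cv2.COLOR_RGB2BGR))
    c={k:(v if np.isscalar(v) else np.array(v).tolist()) for k,v in s.items() if k!='image'}
    json.dump(c,open('pics/'+f+'.json','w')); return c
def load(f): return json.load(open('pics/'+f+'.json'))
def rot(c):
    a=np.array(c['attitude']); return a if a.shape==(3,3) else R.from_quat(a[[1,2,3,0]]).as_matrix()
def pix2(c,u,v,z):
    d=rot(c)@np.array([(u-c['cx'])/c['fx'],-(v-c['cy'])/c['fy'],-1]); p=np.array(c['xyz']); return p+d*(z-p[2])/d[2]
def proj(c,P):
    q=rot(c).T@(np.array(P)-c['xyz']); return [c['cx']+c['fx']*q[0]/-q[2], c['cy']-c['fy']*q[1]/-q[2]]
E
python3 - <<'E'
from h import *
for n in ['scene','top']: print(snap(n,n))
a=cv2.imread('pics/scene.png');b=cv2.imread('pics/top.png')
o=arm.observe();print(o)
E
```

```text
{'fx': 394.2335779610199, 'fy': 394.2335779610199, 'cx': 283.021521762825, 'cy': 214.68384547931743, 'xyz': [1503.5444454190442, 410.4509970465754, 905.7339783582586], 'attitude': [0.4810854138939749, 0.2586525958965822, 0.37864386165463, 0.7471843716283761]}
{'fx': 439.14349375198026, 'fy': 439.14349375198026, 'cx': 276.9302103638253, 'cy': 211.46260157524983, 'xyz': [380.09265401823035, -19.14962731233335, 1339.7370334650466], 'attitude': [0.7049113759758902, 0.06511826384401126, -0.0561398481577536, -0.7040652534975317]}
{'t': 0.1, 'qpos': array([-1.27552623,  0.6157905 , -0.01263294,  1.42468013,  0.00807842,
        1.10339944, -0.04040609]), 'joint_velocities': array([ 0.00113974, -0.00202647,  0.00019363, -0.00328069,  0.0020344 ,
        0.00227872, -0.00076775]), 'effort': array([ 7.68665268e-04, -4.60045195e+01,  2.09825328e-01, -1.66246891e+01,
       -6.11625658e-02,  1.69327471e-02,  1.13632229e-04]), 'position': array([205.44871063, 616.3914339 , 403.73665536]), 'tool_rot': array([-1.79856645e-04,  1.60160871e-01,  9.87090297e-01, -1.09949675e-03]), 'wrist_force': array([ 0.4338926 , -0.25416393, -0.62081827]), 'wrist_torque': array([-0.04002154,  0.02565025,  0.06579409]), 'grip_force': 0.0, 'grip_width': 1.0028938375194114}
```

```bash
ls; python3 -c "
from station import arm; print([x for x in dir(arm) if x[0]!='_'])"
```

```text
h.py
pics
['MotionError', 'nose_length', 'observe', 'sign_off']
```

View pics/scene.png

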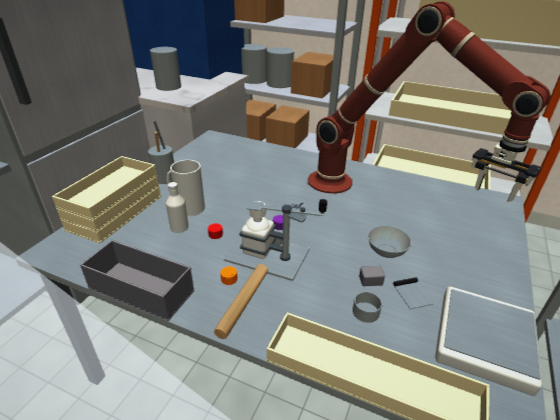

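View pics/top.png

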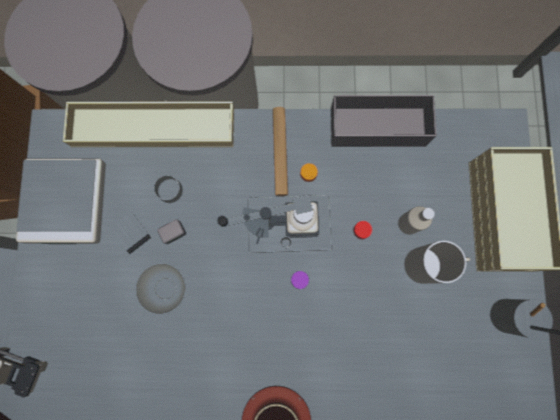

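The scene view shows the stand in mid-bench. In the top view the knob is near (223,221), the lever pivot near (266,213) and the cap near (303,217). I'll enlarge that part.

```bash
python3 - <<'E'
import cv2
b=cv2.imread('pics/top.png')[180:270,205:345]
cv2.imwrite('pics/topc.png',cv2.resize(b,None,fx=5.5,fy=5.5,interpolation=cv2.INTER_CUBIC))
E
```

```text
(no output)
```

View pics/topc.png

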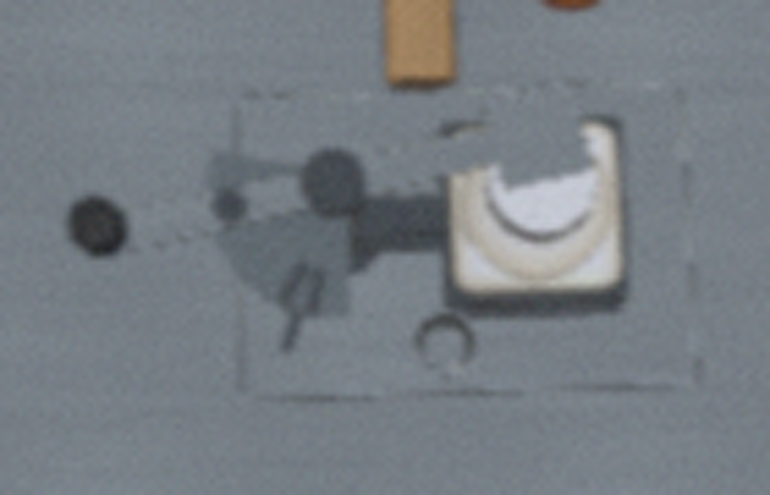

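```bash
python3 - <<'E'
from h import *
c=load('top'); f=lambda x,y,z:pix2(c,205+x/5.5,180+y/5.5,z).round(1)
print('knob',f(98,226,258),'piv',f(332,182,225),f(332,182,213))
for p in [(240,93),(685,88),(240,393),(698,385)]: print('foot',f(*p,12))
for p in [(455,128),(618,122),(455,292),(622,290)]: print('jug',f(*p,142))
print('pin',f(570,50,40)); print('cup',f(445,340,52))
print('R',R.from_quat(np.array(arm.observe()['tool_rot'])[[1,2,3,0]]).as_matrix().round(3))
E
```

```text
knob [543.3 129.8 258. ] piv [569.1  25.1 225. ] [571.2  25.5 213. ]
foot [655.9  85.6  12. ]
foot [ 658.7 -164.1   12. ]
foot [487.6  83.3  12. ]
foot [ 492.3 -168.2   12. ]
jug [610.9 -33.6 142. ]
jug [ 613.9 -115.8  142. ]
jug [527.6 -33.4 142. ]
jug [ 528.6 -116.7  142. ]
pin [674.2 -98.2  40. ]
cup [512.8 -29.1  52. ]
R [[-0.949  0.316 -0.001]
 [ 0.316  0.949 -0.002]
 [ 0.    -0.002 -1.   ]]
```

Emit:
drive_tool(moves="93 20 -30 40 -0.1; 93 45 -65 80 -0.2; 93 70 -100 80 -0.3; 93 98 -141 80 -0.4; 93 126 -182 80 -0.5; 93 154 -223 80 -0.6; 93 182 -264 80 -0.7; 93 210 -305 80 -0.8")

```text
t: 0.9
position: [415.6, 310.6, 484.5]
tool_rot: [-0.0, 0.534, 0.846, -0.0]
wrist_force: [-0.1, 0.9, 0.4]
grip_width: 1.0
grip_force: 0.0
```

Emit:
drive_tool(moves="93 28 -40 0 -0.1; 93 56 -80 0 -0.2; 93 80 -115 0 -0.2; 93 95 -135 0 -0.2; 93 95 -135 0 -0.2; 93 95 -135 0 -0.2; 93 95 -135 0 -0.2; 93 95 -135 0 -0.2")

```text
t: 1.7
position: [509.1, 179.3, 484.6]
tool_rot: [-0.001, 0.612, 0.791, 0.0]
wrist_force: [-0.4, 0.1, 0.0]
grip_width: 1.002
grip_force: 0.0
```

```bash
python3 - <<'E'
from h import *
o=arm.observe(); print(o['t'],o['position'],o['tool_rot'],o['qpos'])
c=snap('wrist','w1'); print(c)
print('pred knob',proj(c,[543.3,129.8,258]))
E
```

```text
1.7 [509.10690897 179.31200214 484.58544528] [-6.07039872e-04  6.12422633e-01  7.90530297e-01  2.30905681e-05] [-0.61345772  0.38335865  0.34399886  1.62614405 -0.13933366  1.15684826
  0.01629529]
{'fx': 310.20704420870777, 'fy': 310.20704420870777, 'cx': 279.6166287516481, 'cy': 212.27997311671015, 'xyz': [492.2378170819469, 246.79015567945328, 463.65874413913906], 'attitude': [0.9839810426364518, -0.12669815988115107, -0.015322580558110926, 0.12447530895664367]}
pred knob [np.float64(307.338676798485), np.float64(306.15648504593327)]
```

View pics/w1.png

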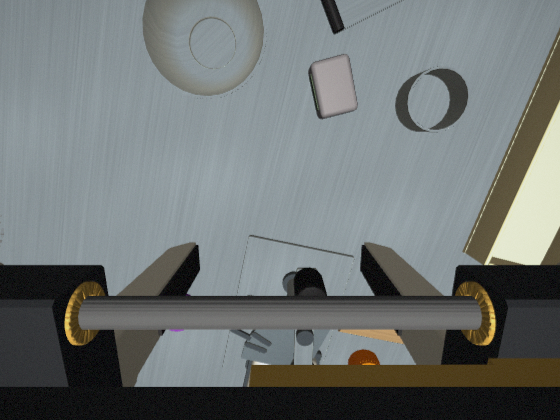

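The wrist view shows the black knob at about (307,285), with its top hidden behind the gripper bar. Its column matches the 307 I predicted. Next I descend and grip.

Emit:
drive_tool(moves="93 16 -23 0 0; 93 33 -47 0 0; 93 33 -47 0 0; 93 33 -47 -40 0; 93 33 -47 -78 0; 93 33 -47 -78 0; 60 33 -47 -78 0; 40 33 -47 -78 0", newtons=15)

```text
t: 2.55
position: [543.5, 131.1, 408.9]
tool_rot: [0.001, 0.613, 0.79, 0.002]
wrist_force: [0.4, -0.2, 0.5]
grip_width: 0.874
grip_force: 0.0
```

Emit:
drive_tool(moves="15 0 0 0 0; 15 0 0 0 0; 15 0 0 0 0; 15 0 0 0 0; 15 0 0 0 0; 15 0 0 0 0; 15 0 0 0 0; 15 0 0 0 0", newtons=15)

```text
t: 3.35
position: [543.0, 130.6, 406.7]
tool_rot: [0.0, 0.614, 0.789, 0.0]
wrist_force: [0.4, 1.0, -0.3]
grip_width: 0.263
grip_force: 15.0
```

```bash
python3 - <<'E'
from h import *
o=arm.observe(); print(o['t'],o['position'],o['tool_rot'],o['grip_width']*93,o['wrist_force'])
piv=np.array([569.5,24.5]); k0=np.array(o['position'][:2]); d=k0-piv; print(np.hypot(*d),np.arctan2(-d[0],d[1]))
a0=np.arctan2(-d[0],d[1])
for a in np.linspace(a0,1.265,9): print(a-a0,(piv+110*np.array([-np.sin(a),np.cos(a)])-k0).round(1))
E
```

```text
3.35 [543.03928691 130.61242247 406.73306862] [3.37281888e-05 6.13799488e-01 7.89461945e-01 1.53504668e-04] 24.473310609174867 [ 0.40124608  0.9974028  -0.33161825]
109.36185596129022 0.24438082797159577
0.0 [-0.2  0.6]
0.1275773965035505 [-13.5  -3.6]
0.25515479300710103 [-26.2  -9.6]
0.3827321895106516 [-38.1 -17. ]
0.5103095860142021 [-48.9 -26. ]
0.6378869825177526 [-58.5 -36.2]
0.7654643790213032 [-66.7 -47.6]
0.8930417755248536 [-73.4 -59.9]
1.0206191720284041 [-78.4 -73. ]
```

Emit:
drive_tool(moves="15 -7 -2 0 0.06; 15 -13.5 -4 0 0.13; 15 -20 -7 0 0.19; 15 -26 -10 0 0.26; 15 -32 -13.5 0 0.32; 15 -38 -17.5 0 0.38; 15 -44 -22 0 0.45; 15 -49 -26.5 0 0.51")

```text
t: 4.15
position: [494.6, 103.2, 406.8]
tool_rot: [0.002, 0.394, 0.919, 0.0]
wrist_force: [4.1, -0.8, -2.8]
grip_width: 0.263
grip_force: 15.0
```

Emit:
drive_tool(moves="15 -5 -5 0 0.06; 15 -10 -10 0 0.13; 15 -14 -16 0 0.19; 15 -18 -21.5 0 0.26; 15 -21 -28 0 0.32; 15 -25 -34 0 0.38; 15 -28 -41 0 0.45; 15 -29.5 -47 0 0.51")

```text
t: 4.95
position: [466.3, 55.9, 406.8]
tool_rot: [0.004, 0.15, 0.989, -0.0]
wrist_force: [7.2, -0.9, -7.3]
grip_width: 0.268
grip_force: 15.0
```

Emit:
drive_tool(moves="15 0 0 0 0; 15 0 0 0 0; 15 0 0 0 0; 15 0 0 0 0; 15 0 0 0 0; 15 0 0 0 0; 15 0 0 0 0; 15 0 0 0 0")

```text
t: 5.75
position: [466.3, 56.0, 406.8]
tool_rot: [0.003, 0.151, 0.989, -0.0]
wrist_force: [6.5, -1.8, -5.9]
grip_width: 0.265
grip_force: 15.0
```

```bash
python3 - <<'E'
from h import *
o=arm.observe(); print(o['t'],o['position'],o['wrist_force'],o['qpos'])
d=o['position'][:2]-np.array([569.5,24.5]);print(np.hypot(*d),np.arctan2(-d[0],d[1]))
c=snap('scene','s2'); snap('top','t2')
p=proj(c,[540,0,200]);print(p);u,v=map(int,p)
a=cv2.imread('pics/s2.png')[v-50:v+50,u-70:u+70]
b=cv2.imread('pics/t2.png')[180:270,205:345]
cv2.imwrite('pics/c2.png',np.vstack([cv2.resize(a,(560,300),interpolation=2)[:, :],cv2.resize(b,(560,300),interpolation=2)]))
E
```

```text
5.75 [466.32915588  56.00216799 406.81230363] [ 6.52063362 -1.84135285 -5.86638069] [-0.23732472  0.33473455  0.09466455  1.9254702  -0.03718081  0.87687024
  1.14358462]
107.87311835752307 1.2744478340949645
[np.float64(282.22887651531846), np.float64(204.76039185186468)]
```

View pics/c2.png

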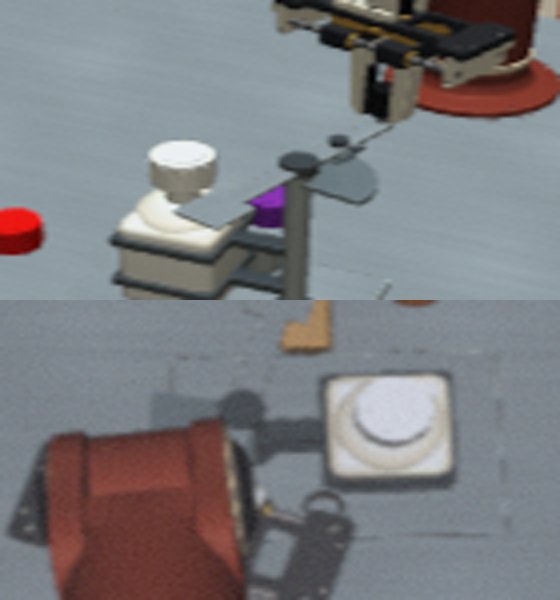

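The lever has swung off the cap, which is fully visible with its top at about (303.5,213) in the top image. I'll compute the cap position and the lever angle.

```bash
python3 - <<'E'
from h import *
c=load('t2'); s=load('s2')
b=cv2.imread('pics/t2.png').astype(int)
m=np.zeros((420,560),np.uint8); g=b[195:232,285:325]
cv2.imwrite('pics/capc.png',cv2.resize(cv2.imread('pics/t2.png')[195:232,285:325],None,fx=14,fy=14,interpolation=2))
p=pix2(c,303.5,213,199);print('cap',p)
# scene crop: scale 4 x,3 y ; cap top ellipse centre (182,153)
u0,v0=282-70,204-50
print('cap scene',pix2(s,u0+182/4,v0+153/3,199))
E
```

```text
cap [573.8021706  -74.35665604 199.        ]
cap scene [574.15993551 -71.30990184 199.        ]
```

View pics/capc.png

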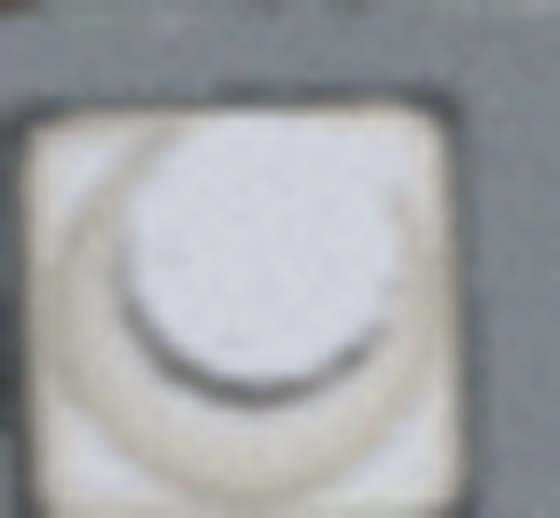

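Emit:
drive_tool(moves="45 0 0 0 0; 60 0 0 0 0; 60 0 0 0 0; 60 0 0 0 0; 60 0 0 25 0; 60 0 0 50 0; 60 0 0 75 -0.1; 80 0 0 75 -0.2")

```text
t: 6.65
position: [465.0, 57.0, 485.1]
tool_rot: [0.003, 0.25, 0.968, 0.002]
wrist_force: [-0.2, 0.3, -0.7]
grip_width: 0.694
grip_force: 0.0
```

Emit:
drive_tool(moves="80 14 -16 0 -0.14; 80 28 -33 0 -0.28; 80 42 -50 0 -0.42; 80 56 -67 0 -0.56; 80 70 -84 0 -0.7; 80 84 -100 0 -0.84; 80 98 -118 0 -0.98; 80 108 -130 0 -1.12")

```text
t: 7.45
position: [572.9, -74.2, 481.6]
tool_rot: [0.0, 0.727, 0.686, -0.0]
wrist_force: [-0.1, -0.3, -0.2]
grip_width: 0.86
grip_force: 0.0
```

Emit:
drive_tool(moves="80 0 0 0 -0.14; 80 0 0 0 -0.28; 80 0 0 0 -0.42; 80 0 0 0 -0.56; 80 0 0 0 -0.7; 80 0 0 0 -0.7; 80 0 0 0 -0.7; 80 0 0 0 -0.7")

```text
t: 8.25
position: [572.4, -72.9, 481.7]
tool_rot: [-0.0, 0.917, 0.4, 0.0]
wrist_force: [0.2, -0.1, -0.1]
grip_width: 0.858
grip_force: 0.0
```

```bash
python3 - <<'E'
from h import *
o=arm.observe(); print(o['t'],o['position'],o['tool_rot'],o['wrist_force'],o['qpos'])
c=snap('scene','s3'); t=snap('top','t3'); w=snap('wrist','w3')
print('knob pred wrist',proj(w,[467,59,258]),'scene',proj(c,[467,59,258]),'keeper',proj(c,[573+95-1,-74.5+68+1,213]),'captop',proj(w,[573,-74.5,199]))
a=cv2.imread('pics/s3.png')[150:270,200:360]
cv2.imwrite('pics/c3.png',np.hstack([cv2.resize(a,(400,300),interpolation=2),cv2.resize(cv2.imread('pics/w3.png'),(400,300))]))
E
```

```text
8.25 [572.3928503  -72.89410547 481.73588657] [-1.81227221e-04  9.16710378e-01  3.99552312e-01  1.32079345e-05] [ 0.17334101 -0.12624929 -0.10030922] [-0.2855134   0.48443649  0.60332438  1.53460125 -0.28639764  1.21216185
 -0.38364065]
knob pred wrist [np.float64(29.27327005417453), np.float64(201.12726692869927)] scene [np.float64(308.62740424366575), np.float64(182.75830432425522)] keeper [np.float64(263.1626906877278), np.float64(222.38247423897826)] captop [np.float64(280.5259349827286), np.float64(214.55795915901862)]
```

View pics/c3.png

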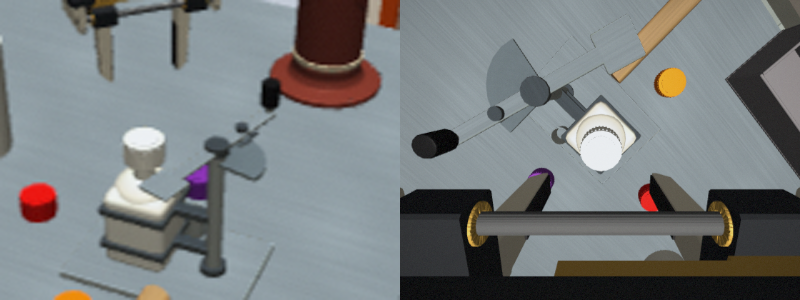

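The knob and cap top appear where I predicted: knob near (37,205) and cap near (281,213) in wrist pixels. The lever is in the notch, so I descend on the cap and grip it.

Emit:
drive_tool(moves="80 0 -1 -40 0; 80 0 -1 -80 0; 80 0 -1 -105 0; 80 0 -1 -127 0; 80 0 -1 -127 0; 45 0 -1 -127 0; 45 0 -1 -127 0; 45 0 -1 -127 0", newtons=50)

```text
t: 9.2
position: [572.8, -74.2, 356.3]
tool_rot: [0.001, 0.917, 0.399, 0.001]
wrist_force: [-0.1, -0.2, 0.2]
grip_width: 0.652
grip_force: 0.0
```

Emit:
drive_tool(moves="45 0 0 0 0; 45 0 0 0 0; 45 0 0 0 0; 45 0 0 0 0; 45 0 0 0 0; 45 0 0 0 0; 45 0 0 0 0; 45 0 0 0 0", newtons=50)

```text
t: 10.0
position: [572.8, -74.2, 355.7]
tool_rot: [0.0, 0.917, 0.399, 0.001]
wrist_force: [-1.2, -0.4, 6.0]
grip_width: 0.555
grip_force: 50.0
```

Emit:
drive_tool(moves="45 0 0 -2 0; 45 0 0 -4 0; 45 0 0 -6 0; 45 0 0 -8 0; 45 0 0 -8 0; 45 0 0 -8 0; 45 0 0 -8 0; 45 0 0 -8 0")

```text
t: 10.8
position: [572.7, -74.3, 349.0]
tool_rot: [0.0, 0.917, 0.399, 0.001]
wrist_force: [-2.4, 1.2, 11.9]
grip_width: 0.552
grip_force: 50.0
```

Emit:
drive_tool(moves="45 0 0 -0.5 0.1; 45 0 0 -0.5 0.2; 45 0 0 -0.5 0.3; 45 0 0 -0.5 0.4; 45 0 0 -0.5 0.5; 45 0 0 -0.5 0.6; 45 0 0 -0.5 0.7; 45 0 0 -0.5 0.8")

```text
t: 11.6
position: [574.0, -74.4, 349.3]
tool_rot: [0.003, 0.688, 0.725, 0.002]
wrist_force: [-0.1, 0.2, 11.1]
grip_width: 0.55
grip_force: 50.0
```

Emit:
drive_tool(moves="45 0 0 0 0.1; 45 0 0 0 0.2; 45 0 0 0 0.3; 45 0 0 0 0.4; 45 0 0 0 0.5; 45 0 0 0 0.6; 45 0 0 0 0.7; 45 0 0 0 0.7")

```text
t: 12.4
position: [574.2, -74.2, 349.4]
tool_rot: [0.004, 0.399, 0.917, 0.002]
wrist_force: [1.5, 0.7, 12.0]
grip_width: 0.554
grip_force: 50.0
```

```bash
python3 - <<'E'
from h import *
o=arm.observe(); print(o['position'],o['tool_rot'],o['wrist_force'],o['wrist_torque'],o['grip_width']*93,o['qpos'])
E
```

```text
[574.17457807 -74.16696519 349.39864074] [0.00405456 0.39871933 0.91706247 0.00169534] [ 1.50746169  0.66226051 11.98141286] [ 0.14035615 -0.10455839 -0.02240255] 51.504656326377564 [ 0.0227648   0.56241933  0.10682336  1.71197937 -0.07607753  0.86244006
  0.91282786]
```

Emit:
drive_tool(moves="45 0 0 3 0; 45 0 0 6 0; 45 0 0 9 0; 45 0 0 12 0; 45 0 0 16 0; 45 0 0 20 0; 45 0 0 20 0; 45 0 0 20 0")

```text
t: 13.2
position: [573.2, -73.5, 366.5]
tool_rot: [0.001, 0.399, 0.917, 0.001]
wrist_force: [4.6, 0.5, 1.1]
grip_width: 0.547
grip_force: 50.0
```

Emit:
drive_tool(moves="45 0 0 12 0; 45 0 0 25 0; 45 0 0 40 0; 45 0 0 55 0; 45 0 0 68 0; 45 0 0 77 0; 45 0 0 79 0; 45 0 0 79 0")

```text
t: 14.0
position: [571.9, -74.1, 445.0]
tool_rot: [-0.001, 0.4, 0.917, -0.0]
wrist_force: [-0.5, -0.0, -1.6]
grip_width: 0.553
grip_force: 50.0
```

Emit:
drive_tool(moves="45 0 0 0 0; 45 0 0 0 0; 45 0 0 0 0; 45 0 0 0 0; 45 0 0 0 0; 45 0 0 0 0; 45 0 0 0 0; 45 0 0 0 0")

```text
t: 14.8
position: [572.4, -74.0, 445.2]
tool_rot: [-0.0, 0.399, 0.917, -0.0]
wrist_force: [-0.6, -0.4, 0.3]
grip_width: 0.548
grip_force: 50.0
```

```bash
python3 - <<'E'
from h import *
o=arm.observe(); print(o['t'],o['position'],o['wrist_force'],o['grip_width']*93,o['grip_force'],o['joint_velocities'].round(3))
c=snap('scene','s4')
print(proj(c,[573,-74.5,255]))
a=cv2.imread('pics/s4.png')[120:270,190:350]
cv2.imwrite('pics/c4.png',cv2.resize(a,(640,600),interpolation=2))
E
```

```text
14.8 [572.44306398 -73.98366739 445.24866967] [-0.5670446  -0.4428764   0.29931475] 50.941946115687855 49.99923622235656 [-0.    -0.001  0.    -0.     0.001 -0.    -0.001]
[np.float64(256.4784093732861), np.float64(189.6794117394668)]
```

View pics/c4.png

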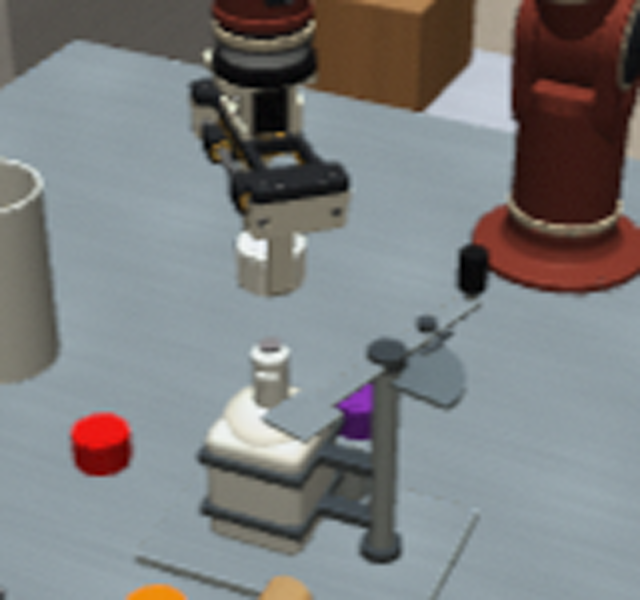

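The cap is held upright in the gripper, around (270,265), straight above the bare neck at about (270,370). The lever is still in its notch, so I'm handing in.

```bash
python3 -c "
from station import arm; print(arm.sign_off())"
```

```text
the job is handed in; nothing more can be done
None
```

The job is handed in: the keeper lever rests in its notch, and the gripper holds the freed cap still and upright about 9 cm above the jug's mouth; hand-in gave no pass/fail result.

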